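# Weigh a batch of boxed clock parts

### The job

Weigh the batch of boxed clock parts: first clear the glass jar of the last weighing off the platform and stand it upright in the wooden tray, then turn the pointer knob of the dial back to its zero stop. Then stack all the cardboard cartons and metal tins flat in one square, centred column on the platform, sides parallel to the platform's and cartons below tins, and last of all push the arrest lever fully over to its far stop to weigh them. Leave the other things on the bench alone, and if something is knocked out of place put it right again.

Things in the scene. Friction and masses are not known exactly. Their poses are not given: they have to be found in the camera images.
- scale: Grey weighing machine, fixed; flat body 170 mm (its x) by 455 mm (its y, from -225 to +230 mm), 44 mm high. Origin on the bench; x away from the robot at yaw 0. Along its y: steel platform, flush with the top (centre y = +120 mm), round dial (y = -90 mm, radius 58 mm, face 46 mm above the bench), arrest lever (y = -198 mm).
- platform (a point): Centre of the top face of the steel platform, 44 mm above the bench; the platform is 140 mm (scale's x) by 120 mm (scale's y). It does not sink. The long sides of the boxes go along the scale's x.
- reset_knob (a joint): Dial pointer's reset knob, rad: 0 at its zero stop (must end there), grows clockwise seen from above, starts at 1.6 to 2.9; turn it anticlockwise onto the stop. Friction 0.03 N m, stays where left. Black bar grip 56 mm long, 14 mm wide, from 6 to 36 mm above the dial face, vertical axis at the dial's centre. At 0 the bar lies along the scale's x, white mark and pointer to -x.
- knob_top (a point): Middle of the top of the reset knob's bar, on its axis, about 83 mm above the bench.
- arrest_lever (a joint): Arrest lever, rad: 0 leaning to -x of the scale (start), 1.0 at its far stop leaning to +x (must end there, above 0.85). Steel rod with a black ball (radius 13 mm), pivot parallel to the scale's y, 66 mm above the bench; ball centre 80 mm from the pivot, leaning 0.5 rad either side of vertical. Under 2 N at the ball moves it; it stays where left.
- arrest_lever_tip (a point): Centre of the ball of the arrest lever.
- tray: Fixed open tray of light wood, 160 mm (its x) by 140 mm (its y), walls 28 mm high and 6 mm thick, floor about 6 mm thick; origin at the centre of its underside.
- jar: Round closed glass jar with a steel lid, 58 mm across at the body (up to 40 mm height), narrowing to a lid 52 mm across, 70 mm high, 160 g; starts upright on the platform. Origin at the centre of its underside, z up.
- carton_a: Closed cardboard carton with a strip of pale tape along its lid, 100 mm (its x) by 66 mm (its y) by 36 mm high, about 220 g, may be absent. Origin at the centre of its underside, z up towards the lid. Either face may end up on top. It starts lying flat on the bench; all cartons are alike.
- carton_b: Closed cardboard carton with a strip of pale tape along its lid, 100 mm (its x) by 66 mm (its y) by 36 mm high, about 220 g, may be absent. Origin at the centre of its underside, z up towards the lid. Either face may end up on top. It starts lying flat on the bench; all cartons are alike.
- carton_c: Closed cardboard carton with a strip of pale tape along its lid, 100 mm (its x) by 66 mm (its y) by 36 mm high, about 220 g, may be absent. Origin at the centre of its underside, z up towards the lid. Either face may end up on top. It starts lying flat on the bench; all cartons are alike.
- tin_a: Closed aluminium tin with a small pale label on its lid, 80 mm (its x) by 56 mm (its y) by 30 mm high, about 160 g, may be absent. Origin at the centre of its underside, z up towards the lid. Either face may end up on top. It starts lying flat on the bench; both tins are alike.
- tin_b: Closed aluminium tin with a small pale label on its lid, 80 mm (its x) by 56 mm (its y) by 30 mm high, about 160 g, may be absent. Origin at the centre of its underside, z up towards the lid. Either face may end up on top. It starts lying flat on the bench; both tins are alike.
- tin_a_mid (a point): Centre of that tin (tin_a), 15 mm above its underside.
- tin_b_mid (a point): Centre of that tin (tin_b), 15 mm above its underside.
- loupe: Black watchmaker's loupe, 36 mm across, 22 mm high; a bystander, to be left alone.
- screw_pot: Round brass screw pot, 40 mm across, 26 mm high; a bystander, to be left alone.

How it is judged:
On the way, in this order (a step that is already met when the one before it is completed fails the run):
1. the jar stands upright in the tray (x of jar in the frame of tray between -0.06 and 0.06 m and y of jar in the frame of tray between -0.05 and 0.05 m and height (world z) of jar below 0.02 m and angle between jar's own z axis and vertical below 0.15 rad and linear speed of jar below 0.03 m/s), for 0.2 s.
2. the reset knob is back at its zero stop (value of joint reset_knob below 0.06 rad), for 0.2 s.
3. all cartons and tins stand in one square column on the platform, cartons below tins (horizontal distance between each of carton_a, carton_b, carton_c, tin_a, tin_b and platform below 0.018 m and (angle between carton_a's own z axis and vertical below 0.08 rad or angle between carton_a's own z axis and vertical above 3.06 rad) and angle between the x axis of each of carton_a, carton_b, carton_c, tin_a, tin_b and the x axis of scale, either way round below 0.14 rad and linear speed of each of carton_a, carton_b, carton_c, tin_a, tin_b below 0.03 m/s and height (world z) of each of carton_a, carton_b, carton_c, tin_a, tin_b above 0.04 m and (angle between carton_b's own z axis and vertical below 0.08 rad or angle between carton_b's own z axis and vertical above 3.06 rad) and (angle between carton_c's own z axis and vertical below 0.08 rad or angle between carton_c's own z axis and vertical above 3.06 rad) and (angle between tin_a's own z axis and vertical below 0.08 rad or angle between tin_a's own z axis and vertical above 3.06 rad) and (angle between tin_b's own z axis and vertical below 0.08 rad or angle between tin_b's own z axis and vertical above 3.06 rad) and horizontal distance between carton_a and carton_b below 0.012 m and horizontal distance between each of carton_a, carton_b and carton_c below 0.012 m and horizontal distance between each of carton_a, carton_b, carton_c and tin_a below 0.012 m and horizontal distance between each of carton_a, carton_b, carton_c, tin_a and tin_b below 0.012 m and ((angle between carton_a's own z axis and vertical below 0.3 rad and z of tin_a_mid in the frame of carton_a above 0.018 m) or (angle between carton_a's own z axis and vertical above 2.8 rad and z of tin_a_mid in the frame of carton_a below 0.018 m)) and ((angle between carton_a's own z axis and vertical below 0.3 rad and z of tin_b_mid in the frame of carton_a above 0.018 m) or (angle between carton_a's own z axis and vertical above 2.8 rad and z of tin_b_mid in the frame of carton_a below 0.018 m)) and ((angle between carton_b's own z axis and vertical below 0.3 rad and z of tin_a_mid in the frame of carton_b above 0.018 m) or (angle between carton_b's own z axis and vertical above 2.8 rad and z of tin_a_mid in the frame of carton_b below 0.018 m)) and ((angle between carton_b's own z axis and vertical below 0.3 rad and z of tin_b_mid in the frame of carton_b above 0.018 m) or (angle between carton_b's own z axis and vertical above 2.8 rad and z of tin_b_mid in the frame of carton_b below 0.018 m)) and ((angle between carton_c's own z axis and vertical below 0.3 rad and z of tin_a_mid in the frame of carton_c above 0.018 m) or (angle between carton_c's own z axis and vertical above 2.8 rad and z of tin_a_mid in the frame of carton_c below 0.018 m)) and ((angle between carton_c's own z axis and vertical below 0.3 rad and z of tin_b_mid in the frame of carton_c above 0.018 m) or (angle between carton_c's own z axis and vertical above 2.8 rad and z of tin_b_mid in the frame of carton_c below 0.018 m))), for 0.3 s.
4. the arrest lever is pushed over to its far stop (value of joint arrest_lever above 0.85 rad), for 0.2 s.
At the end, for the whole second after the job is handed in: Jar upright in the tray; knob within 0.06 rad of zero; lever above 0.85; all boxes at rest, flat, in one column: within 18 mm of the platform centre and 12 mm of each other, long side within 0.14 rad of the scale's x, every tin above every carton (all of step 1 and all of step 3 and value of joint reset_knob below 0.06 rad and value of joint arrest_lever above 0.85 rad); the robot touches nothing.
It fails at once if a bystander is shoved more than 60 mm (distance of any of loupe, screw_pot from where it was at the start of the episode above 0.06 m).
Of carton_a, carton_b, carton_c, tin_a, tin_b only 3 to 5 are there at a start; the rules pass over those that are not, and their reading is None.
At some moment in a run one of tin_a, tin_b may be knocked a few centimetres aside while the robot is not near it.
Once in a run the grip may slacken for a moment while it holds something.
It also fails if it takes over 210 s, if anything falls off the work surface, if the arm or the gripper's body presses on something with over 40 N, if the wrist force passes 120 N, or if a joint passes its speed limit or range.

### The arm

A 6-joint arm with a two-finger parallel gripper is mounted at the origin on the work surface. World frame = base frame: x ahead of the robot, y to its left, z up, the work surface at z = 0. Lengths are in m, angles in rad, forces in N, time in s.
With the tool pointing down it reaches from about 0.425 to 0.95 m from the base axis. Payload 3.5 kg.
Tool frame: the origin (TCP) lies on the centre line of the jaws, within the pads' length; the fingertips stand 19 mm ahead of it and the grasp point (between the pads) is the TCP; z points along the fingers, y is the line along which they close (so a half turn about z gives the same grasp; the last joint's range is limited). The gripper opens to 85 mm and grips with 20 to 120 N. Pads are 22 mm wide; open, the fingers measure 114 mm over their backs; the gripper's body (76 mm by 85 mm) begins 54 mm behind the grasp point. The pads swing forward as they close: fully open they stand 13 mm farther back than shut.
Start: joints at [1.157, 0.286, 1.577, -0, 1.279, -0.15], TCP at [0.176, 0.652, 0.25] pointing down, gripper open.
Joint ranges: [-2.77, 2.77], [-0.9, 2.22], [0.21, 2.48], [-1.53, 4.67], [0.24, 2.81], [-2.84, 2.84]. Speed limits (rad/s): [2.79, 2.79, 3.14, 3.14, 3.14, 3.14].

### API

Orientations are given as a unit quaternion [x, y, z, w].
In Python, from plant import ctrl, imaging gives the robot as it stands. The module is installed in compiled form; this text tells all that it offers.
- The arm moves only by the shell command python3 -m handwheel 'ROWS' [OPENING] [FORCE]. ROWS is JSON, one flat list of numbers, 6 for each row, row after row: the shift along the world's x, y, z in units of 150 mm (1.0 is 150 mm), then the turn, a rotation vector about the world's x, y, z in units of 90 degrees (1.0 is 90 degrees). In form: [tx, ty, tz, rx, ry, rz, tx, ty, tz, rx, ry, rz, ...]. A call has 1 to 5 rows; each row shifts and turns the commanded pose from where the row before left it; what a row does not reach is not made up. A row lasts 1/12 s, in which the tool goes at most 41.7 mm and 7.16 degrees, less where a joint would pass 70% of its speed; a pose out of reach is approached as far as the arm can. A call with a number of a shift or a turn outside -1 to 1 is refused whole. A call with a gripper value outside its range is refused whole. OPENING is the opening, from 0 (shut) to 1 (fully open), set as the call begins (- or left out, the last holds). The fingers move at their own pace and stop on an object; FORCE is the grip in N (left out, the last holds). Time passes only in rows, so rows that do not move let the fingers close. It gives the time, the measured TCP pose, the force, the opening and the grip force at its end, in the units of the state.
- ctrl.get_state(): the state, without advancing time (a new reading comes with each control period).
- imaging.read_camera(name): name is "scene" or "top"; returns (picture, depth): 400x640x3 uint8, blue, green, red; 400x640 float32, m along the optical axis (not along the pixel's ray), 0 where there is no reading.
- imaging.get_calibration(name): a dict with "fovy" (degrees; the focal length in pixels is half the picture's height over the tangent of half this angle, whatever the lens; pixels are square), "cx", "cy" (the principal point, pixels), "R" (3x3) and "t" (3): a world point X has camera coordinates R X + t. Camera axes: x right, y down, z forward; pixel columns grow to the right and rows downward; lengths in m; the calibration is good to about 2 mm. A picture is of the moment at which its call begins. get_calibration takes no time and is no camera call.
- ctrl.sign_off(): hands the job in; it is judged then, once.
The state is a dict: "time": time; "qpos": joint angles; "dq": joint speeds; "joint_efforts": joint torques, N m; "eef_pos": TCP position; "tcp_rot": TCP orientation; "contact_force": force on the tool from outside, world axes, zero at the start; "wrist_torque": the same for the moment, N m; "opening": opening from 0.0 (shut) to 1.0 (fully open); "finger_force": force on a finger pad.
Only numpy, scipy, OpenCV 4.12 (cv2) and the standard library are available. Lean on these libraries where they do the work, as an engineer would, in place of code of your own. Each camera call takes 0.05 s, during which the arm holds its last target. There are 200 camera calls.

## Working session

There is one attempt and no reset: what is moved stays moved. The work goes in short steps, Python scripts to look and compute and a shell command to move; the robot and the scene stay as the last step left them, time stands still between calls to the robot, and variables do not carry over. Pictures are saved under pics/ and viewed, at most 14 in all, crops included, and the job is handed in when it is done.

```bash
mkdir -p pics; ls; cat > h.py <<'E'
import numpy as np, cv2
from plant import ctrl, imaging
def shot(n):
    im,d=imaging.read_camera(n); return im.copy(),d.copy()
def cal(n):
    c=imaging.get_calibration(n); f=200/np.tan(np.radians(c["fovy"])/2)
    return f,c["cx"],c["cy"],np.array(c["R"]),np.array(c["t"])
def ray(n,u,v,z):
    f,cx,cy,R,t=cal(n); d=R.T@np.array([(u-cx)/f,(v-cy)/f,1]); o=-R.T@t
    return o+d*(z-o[2])/d[2]
def cloud(n,d):
    f,cx,cy,R,t=cal(n); v,u=np.mgrid[:400,:640]
    P=np.stack([(u-cx)/f*d,(v-cy)/f*d,d],-1)
    return (P-t)@R   # world, HxWx3
def proj(n,X):
    f,cx,cy,R,t=cal(n); p=R@np.array(X)+t; return f*p[0]/p[2]+cx,f*p[1]/p[2]+cy
E
python3 - <<'E'
from h import *
for n in("scene","top"):
    im,d=shot(n); cv2.imwrite(f"pics/{n}0.png",im); np.save(f"{n}0.npy",d)
    f,cx,cy,R,t=cal(n); print(n,f,cx,cy,(-R.T@t).round(3),R.round(2).tolist(), imaging.get_calibration(n).keys())
print(ctrl.get_state())
E
```

```text
pics
scene 474.92603138196796 318.1234930118238 199.57030576902838 [ 1.217 -0.285  0.923] [[0.35, 0.94, 0.01], [0.69, -0.25, -0.68], [-0.64, 0.24, -0.73]] dict_keys(['fovy', 'cx', 'cy', 'R', 't'])
top 486.5578356540422 308.2827775340041 199.6976488660674 [ 0.295 -0.019  1.524] [[-0.01, -1.0, -0.0], [-0.99, 0.01, -0.15], [0.15, -0.0, -0.99]] dict_keys(['fovy', 'cx', 'cy', 'R', 't'])
{'time': 0.1, 'qpos': array([ 1.15698893e+00,  2.87104203e-01,  1.57803934e+00,  5.49209880e-06,
        1.27861520e+00, -1.50028086e-01]), 'dq': array([-0.00071867, -0.00265702, -0.00506206,  0.00121152,  0.00152364,
        0.00039448]), 'joint_efforts': array([ 6.49450212e-04, -4.07294190e+01, -2.93698937e+01, -1.36807571e-04,
        3.40931030e-03, -5.89791416e-07]), 'eef_pos': array([0.17575427, 0.65113735, 0.24906264]), 'tcp_rot': array([ 1.31508330e-01,  9.91314474e-01, -1.03955940e-03, -3.03826298e-04]), 'contact_force': array([-0.64688816, -0.37963434,  0.20571795]), 'wrist_torque': array([ 0.01339874, -0.0307677 , -0.0048866 ]), 'finger_force': 0.0, 'opening': 1.0020611163048343}
```

View pics/top0.png

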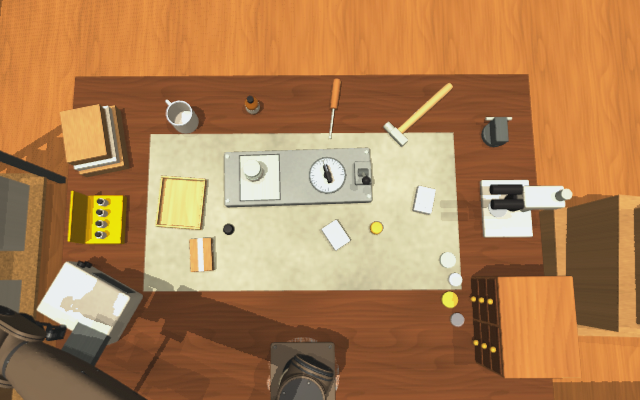

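View pics/scene0.png

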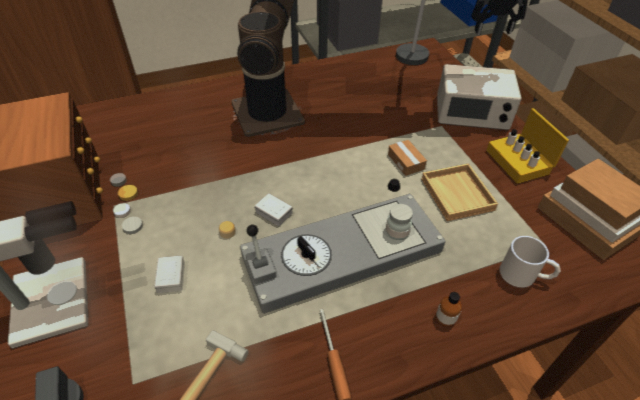

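Top view: jar at (255,170), tray (182,203), a single carton (201,254), tins (336,235) and (425,200), loupe (229,229), pot (376,228), knob (327,174), lever ball (366,181). The scene view agrees: 1 carton and 2 tins.

```bash
cat >> h.py <<'E'
def blob(n,im,d,win,zr,colmask=None,ztop=None):
    """points in window (u0,v0,u1,v1), height range -> rect from contour rays at ztop"""
    P=cloud(n,d); m=np.zeros((400,640),np.uint8); u0,v0,u1,v1=win
    k=(P[...,2]>zr[0])&(P[...,2]<zr[1])&(d>0)
    if colmask is not None: k&=colmask
    m[v0:v1,u0:u1]=k[v0:v1,u0:u1]
    c=max(cv2.findContours(m,cv2.RETR_EXTERNAL,cv2.CHAIN_APPROX_NONE)[0],key=cv2.contourArea)
    m2=np.zeros_like(m); cv2.drawContours(m2,[c],-1,1,-1)
    z=np.median(P[(m2>0)&k][:,2])
    v,u=np.nonzero(m2)
    W=np.array([ray(n,a,b,ztop or z) for a,b in zip(u,v)])[:,:2]
    (cx,cy),(w,h),a=cv2.minAreaRect((W*1000).astype(np.float32))
    if w<h: w,h,a=h,w,a+90
    return dict(c=(round(cx/1000,4),round(cy/1000,4)),size=(round(w),round(h)),yaw=round((a+90)%180-90,1),z=round(float(z),4),mean=W.mean(0).round(4),n=len(u))
E
python3 - <<'E'
from h import *
im={};d={}
for n in("top","scene"): im[n]=cv2.imread(f"pics/{n}0.png"); d[n]=np.load(f"{n}0.npy")
T={"scale":(215,140,380,215),"carton":(180,230,222,280),"tin1":(315,212,358,255),"tin2":(408,180,445,222),"tray":(150,170,214,235),"loupe":(218,220,240,240),"pot":(365,218,388,238),"jar":(235,150,280,195),"lever":(350,160,376,195),"knob":(312,158,345,192)}
Z={"scale":(.035,.056),"carton":(.022,.05),"tin1":(.018,.045),"tin2":(.018,.045),"tray":(.015,.04),"loupe":(.012,.04),"pot":(.014,.04),"jar":(.062,.09),"lever":(.11,.16),"knob":(.07,.1)}
for k in T: print(k,blob("top",im["top"],d["top"],T[k],Z[k]))
S={"carton":(380,130,435,180),"tin1":(245,185,300,230),"tin2":(145,245,195,300),"tray":(415,150,505,225),"pot":(215,215,242,242),"loupe":(384,174,404,196),"jar":(375,195,425,250),"scale":(230,180,450,310),"lever":(240,220,265,242)}
for k in S: print("S",k,blob("scene",im["scene"],d["scene"],S[k],Z[k]))
b=cv2.resize(im["top"][140:215,215:385],None,fx=4.5,fy=4.5,interpolation=cv2.INTER_CUBIC); cv2.imwrite("pics/scalecrop.png",b)
E
```

```text
Traceback (most recent call last):
  File "h.py", line 27, in blob
    W=np.array([ray(n,a,b,ztop or z) for a,b in zip(u,v)])[:,:2]
                ~~~^^^^^^^^^^^^^^^^^
  File "h.py", line 9, in ray
    f,cx,cy,R,t=cal(n); d=R.T@np.array([(u-cx)/f,(v-cy)/f,1]); o=-R.T@t
                ~~~^^^
  File "h.py", line 6, in cal
    c=imaging.get_calibration(n); f=200/np.tan(np.radians(c["fovy"])/2)
ValueError: time passes only in moves, steps and waits
```

```bash
sed -i 's/^def cal(n):/import functools\n@functools.lru_cache(None)\ndef cal(n):/' h.py
cat > m0.py <<'E'
from h import *
im={};d={}
for n in("top","scene"): im[n]=cv2.imread(f"pics/{n}0.png"); d[n]=np.load(f"{n}0.npy")
T={"scale":(215,140,380,215),"carton":(180,230,222,280),"tin1":(315,212,358,255),"tin2":(408,180,445,222),"tray":(150,170,214,235),"loupe":(218,220,240,240),"pot":(365,218,388,238),"jar":(235,150,280,195),"lever":(350,160,376,195),"knob":(312,158,345,192)}
Z={"scale":(.035,.056),"carton":(.022,.05),"tin1":(.018,.045),"tin2":(.018,.045),"tray":(.015,.04),"loupe":(.012,.04),"pot":(.014,.04),"jar":(.062,.09),"lever":(.11,.16),"knob":(.07,.1)}
for k in T:
  try: print(k,blob("top",im["top"],d["top"],T[k],Z[k]))
  except Exception as e: print(k,e)
S={"carton":(380,130,435,180),"tin1":(245,185,300,230),"tin2":(145,245,195,300),"tray":(415,150,505,225),"pot":(215,215,242,242),"loupe":(384,174,404,196),"jar":(375,195,425,250),"scale":(230,180,450,310),"lever":(240,220,265,242)}
for k in S:
  try: print("S",k,blob("scene",im["scene"],d["scene"],S[k],Z[k]))
  except Exception as e: print(k,e)
b=cv2.resize(im["top"][140:215,215:385],None,fx=4.5,fy=4.5,interpolation=cv2.INTER_CUBIC); cv2.imwrite("pics/scalecrop.png",b)
E
python3 m0.py
```

```text
scale {'c': (0.5974, 0.014), 'size': (454, 170), 'yaw': -88.4, 'z': 0.044, 'mean': array([0.5963, 0.0239]), 'n': 7475}
carton {'c': (0.3587, 0.308), 'size': (100, 69), 'yaw': 4.0, 'z': 0.0358, 'mean': array([0.3581, 0.3083]), 'n': 739}
tin1 {'c': (0.417, -0.1029), 'size': (79, 56), 'yaw': 32.9, 'z': 0.0297, 'mean': array([ 0.4169, -0.1032]), 'n': 479}
tin2 {'c': (0.5245, -0.3802), 'size': (81, 57), 'yaw': -13.3, 'z': 0.0293, 'mean': array([ 0.5245, -0.3801]), 'n': 470}
tray {'c': (0.5212, 0.3778), 'size': (161, 143), 'yaw': -4.5, 'z': 0.026, 'mean': array([0.5208, 0.3783]), 'n': 2331}
loupe {'c': (0.4379, 0.2299), 'size': (29, 28), 'yaw': 45.4, 'z': 0.0201, 'mean': array([0.4379, 0.2295]), 'n': 82}
pot {'c': (0.4395, -0.2284), 'size': (37, 37), 'yaw': -1.4, 'z': 0.0244, 'mean': array([ 0.4388, -0.2286]), 'n': 131}
jar {'c': (0.5992, 0.1415), 'size': (57, 39), 'yaw': -55.7, 'z': 0.0803, 'mean': array([0.5931, 0.1401]), 'n': 77}
lever {'c': (0.5643, -0.1865), 'size': (24, 23), 'yaw': -1.3, 'z': 0.1439, 'mean': array([ 0.5647, -0.1863]), 'n': 66}
knob {'c': (0.6002, -0.0776), 'size': (5
[... 456 characters left out ...]
71, 0.3777), 'size': (168, 147), 'yaw': -4.5, 'z': 0.0236, 'mean': array([0.53  , 0.3771]), 'n': 2484}
S pot {'c': (0.446, -0.23), 'size': (42, 38), 'yaw': 0.3, 'z': 0.0229, 'mean': array([ 0.4468, -0.2296]), 'n': 173}
S loupe {'c': (0.4459, 0.2284), 'size': (30, 29), 'yaw': -19.9, 'z': 0.0194, 'mean': array([0.4452, 0.2289]), 'n': 79}
S jar {'c': (0.6255, 0.1405), 'size': (57, 55), 'yaw': 56.1, 'z': 0.079, 'mean': array([0.6301, 0.1372]), 'n': 257}
S scale {'c': (0.6048, 0.0133), 'size': (454, 174), 'yaw': -88.3, 'z': 0.0425, 'mean': array([0.6098, 0.0137]), 'n': 10806}
S lever {'c': (0.5794, -0.1889), 'size': (47, 23), 'yaw': -15.5, 'z': 0.1402, 'mean': array([ 0.5773, -0.1878]), 'n': 143}
```

View pics/scalecrop.png

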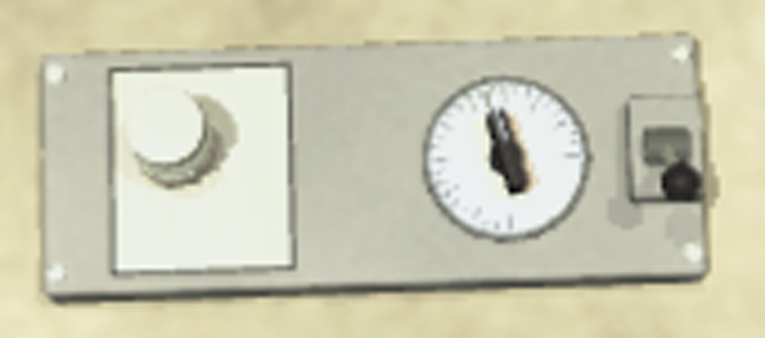

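The crop shows the dial mark/pointer near +x, slightly left (490,100), so the knob is at about 2.87 rad. The lid centre is at (165,127), platform corners (112,70),(292,64),(295,268),(113,272). The scale pose fits the given size (454x170).

```bash
python3 - <<'E'
from h import *
d=np.load("top0.npy"); im=cv2.imread("pics/top0.png")
print("lid",blob("top",im,d,(235,150,280,195),(.1,.13)))
d2=np.load("scene0.npy"); print("lidS",blob("scene",cv2.imread("pics/scene0.png"),d2,(375,195,425,250),(.108,.13)))
P=[ray("top",215+(a+.5)/4.5-.5,140+(b+.5)/4.5-.5,.044)[:2] for a,b in((112,70),(292,64),(295,268),(113,272))]
print(np.round(P,4),np.mean(P,0))
o=np.array([.5974,.014]);a=np.radians(1.6);R=np.array([[np.cos(a),-np.sin(a)],[np.sin(a),np.cos(a)]])
for n,p in dict(plat=(0,.1175),knob=(0,-.0925),lev=(0,-.2005)).items(): print(n,o+R@p)
E
```

```text
lid {'c': (0.6091, 0.1489), 'size': (51, 48), 'yaw': 44.7, 'z': 0.1139, 'mean': array([0.6088, 0.1485]), 'n': 240}
lidS {'c': (0.6144, 0.1482), 'size': (51, 51), 'yaw': 12.0, 'z': 0.112, 'mean': array([0.6143, 0.1481]), 'n': 313}
[[0.665  0.1944]
 [0.6685 0.0696]
 [0.5252 0.0671]
 [0.5232 0.1915]] [0.59548922 0.13063839]
plat [0.59411921 0.13145419]
knob [ 0.59998275 -0.07846394]
lev [ 0.60299829 -0.18642183]
```

```bash
R="python3 -m handwheel"
python3 -m handwheel '[0.18,-0.209,0,0,0,0, 0.18,-0.209,0,0,0,0, 0.18,-0.209,0,0,0,0, 0.18,-0.209,0,0,0,0, 0.18,-0.209,0,0,0,0]' 1 40
python3 -m handwheel '[0.18,-0.209,0,0,0,0, 0.18,-0.209,0,0,0,0, 0.18,-0.209,0,0,0,0, 0.18,-0.209,0,0,0,0, 0.18,-0.209,0,0,0,0]' 
python3 -m handwheel '[0.18,-0.209,0,0,0,0, 0.18,-0.209,0,0,0,0, 0.18,-0.209,0,0,0,0, 0.18,-0.209,0,0,0,0, 0.18,-0.209,0,0,0,0]' 
python3 -m handwheel '[0.18,-0.209,0,0,0,0, 0,0,0,0,0,0, 0,0,0,0,0,0]'
```

```text
time: 0.52
eef_pos: [0.3115, 0.4932, 0.2497]
tcp_rot: [0.131, 0.991, -0.0, -0.0]
contact_force: [1.0, 0.4, 0.1]
opening: 1.001
finger_force: 0.0
time: 0.93
eef_pos: [0.4466, 0.3363, 0.25]
tcp_rot: [0.131, 0.991, -0.0, -0.0]
contact_force: [-0.2, 0.2, -0.5]
opening: 1.001
finger_force: 0.0
time: 1.35
eef_pos: [0.5817, 0.1795, 0.2498]
tcp_rot: [0.132, 0.991, -0.0, -0.0]
contact_force: [0.6, 0.0, 0.1]
opening: 1.001
finger_force: 0.0
time: 1.6
eef_pos: [0.6087, 0.1481, 0.2494]
tcp_rot: [0.133, 0.991, -0.0, -0.001]
contact_force: [-0.3, 0.7, 0.1]
opening: 1.002
finger_force: 0.0
```

```bash
python3 -m handwheel '[0.01,0.003,-0.25,0,0,0, 0,0,-0.25,0,0,0, 0,0,-0.25,0,0,0, 0,0,-0.25,0,0,0, 0,0,-0.16,0,0,0]' 
python3 -m handwheel '[0,0,0,0,0,0, 0,0,0,0,0,0, 0,0,0,0,0,0, 0,0,0,0,0,0, 0,0,0,0,0,0]' 0 50
python3 -m handwheel '[0,0,0,0,0,0, 0,0,0,0,0,0, 0,0,0,0,0,0, 0,0,0,0,0,0, 0,0,0,0,0,0]'
```

```text
time: 2.02
eef_pos: [0.6057, 0.1519, 0.0718]
tcp_rot: [0.131, 0.991, -0.001, -0.003]
contact_force: [0.3, 0.1, -0.3]
opening: 0.998
finger_force: 0.0
time: 2.43
eef_pos: [0.6108, 0.1509, 0.0789]
tcp_rot: [0.131, 0.991, 0.0, 0.002]
contact_force: [-0.4, -1.4, -2.0]
opening: 0.662
finger_force: 53.2
time: 2.85
eef_pos: [0.61, 0.1505, 0.0773]
tcp_rot: [0.132, 0.991, 0.0, 0.001]
contact_force: [-0.7, -0.1, 3.0]
opening: 0.659
finger_force: 53.6
```

```bash
python3 -m handwheel '[0,0,0.1,0,0,0, 0,0,0.2,0,0,0, 0,0,0.2,0,0,0, 0,0,0.1,0,0,0]' 0 60
python3 -m handwheel '[-0.05,0.126,0,0,0,0, -0.099,0.253,0,0,0,0, -0.099,0.253,0,0,0,0, -0.099,0.253,0,0,0,0, -0.099,0.253,0,0,0,0]'
python3 -m handwheel '[-0.099,0.253,0,0,0,0, -0.05,0.126,0,0,0,0, 0,0,0,0,0,0]'
python3 - <<'E'
from h import *
im,d=shot("scene"); cv2.imwrite("pics/s1.png",cv2.resize(im[60:320,280:600],None,fx=2,fy=2))
E
```

```text
time: 3.18
eef_pos: [0.6109, 0.1506, 0.1699]
tcp_rot: [0.132, 0.991, 0.0, 0.002]
contact_force: [0.4, -0.3, -1.0]
opening: 0.66
finger_force: 64.1
time: 3.6
eef_pos: [0.5415, 0.3223, 0.1658]
tcp_rot: [0.132, 0.991, -0.0, -0.0]
contact_force: [0.9, 0.7, -1.2]
opening: 0.656
finger_force: 64.1
time: 3.85
eef_pos: [0.5176, 0.3819, 0.1657]
tcp_rot: [0.129, 0.992, 0.0, -0.001]
contact_force: [0.1, -0.3, -1.5]
opening: 0.655
finger_force: 64.1
```

View pics/s1.png

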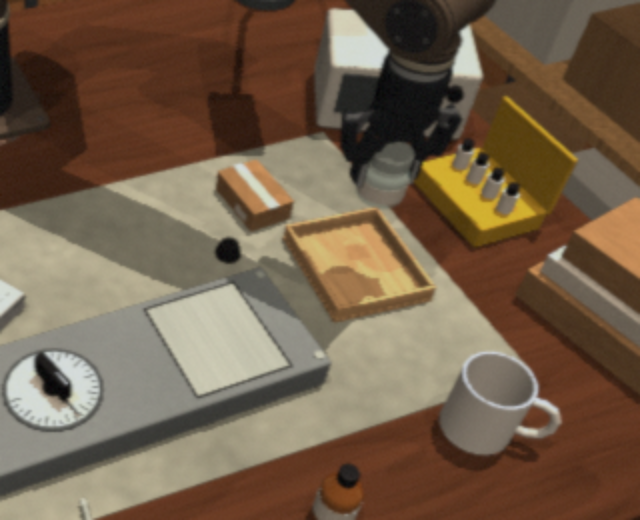

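Jar is held upright above the tray (crop (385,180)); lowering it.

```bash
python3 -m handwheel '[0.02,-0.02,-0.25,0,0,0, 0,0,-0.25,0,0,0, 0,0,-0.2,0,0,0, 0,0,-0.1,0,0,0, 0,0,-0.03,0,0,0]' 
python3 -m handwheel '[0,0,0,0,0,0, 0,0,0,0,0,0]'
python3 -m handwheel '[0,0,-0.01,0,0,0, 0,0,0,0,0,0, 0,0,0,0,0,0, 0,0,0,0,0,0, 0,0,0,0,0,0]' 0.85
python3 -m handwheel '[0,0,0.1,0,0,0, 0,0,0.2,0,0,0, 0,0,0.25,0,0,0, 0,0,0.25,0,0,0, 0,0,0,0,0,0]'
python3 - <<'E'
from h import *
im,d=shot("top"); print(blob("top",im,d,(150,170,214,235),(.06,.1)))
im,d=shot("scene"); print(blob("scene",im,d,(415,120,505,225),(.06,.1)))
E
```

```text
time: 4.32
eef_pos: [0.522, 0.3727, 0.039]
tcp_rot: [0.132, 0.991, -0.002, -0.003]
contact_force: [-3.5, -2.3, 5.5]
opening: 0.655
finger_force: 65.7
time: 4.48
eef_pos: [0.5246, 0.375, 0.0431]
tcp_rot: [0.132, 0.991, 0.001, 0.001]
contact_force: [-0.1, -1.1, -1.9]
opening: 0.657
finger_force: 65.0
time: 4.9
eef_pos: [0.5236, 0.3753, 0.0411]
tcp_rot: [0.131, 0.991, 0.0, 0.001]
contact_force: [-0.1, 0.3, 0.7]
opening: 0.851
finger_force: 0.0
time: 5.32
eef_pos: [0.5278, 0.3776, 0.172]
tcp_rot: [0.131, 0.991, 0.005, 0.007]
contact_force: [1.1, 0.3, 1.5]
opening: 0.853
finger_force: 0.0
{'c': (0.5123, 0.363), 'size': (27, 21), 'yaw': 89.7, 'z': 0.0734, 'mean': array([0.5127, 0.3638]), 'n': 48}
{'c': (0.5356, 0.3713), 'size': (64, 50), 'yaw': -32.9, 'z': 0.0734, 'mean': array([0.535 , 0.3714]), 'n': 288}
```

```bash
python3 -m handwheel '[0.0425,-0.252,0.05,0,0,-0.078, 0.0425,-0.252,0,0,0,-0.078, 0.0425,-0.252,0,0,0,-0.078, 0.0425,-0.252,0,0,0,-0.078, 0.0425,-0.252,0,0,0,-0.078]' 1
python3 -m handwheel '[0.0425,-0.252,0,0,0,-0.078, 0.0425,-0.252,0,0,0,-0.078, 0.0425,-0.252,0,0,0,-0.078, 0.0425,-0.252,0,0,0,-0.078, 0.0425,-0.252,0,0,0,-0.078]'
python3 -m handwheel '[0.0425,-0.252,0,0,0,-0.078, 0.0425,-0.252,0,0,0,-0.078, 0,0,0,0,0,-0.078, 0,0,0,0,0,-0.078, 0,0,0,0,0,-0.078]'
python3 -m handwheel '[0,0,0,0,0,-0.078, 0,0,0,0,0,-0.078, 0,0,0,0,0,-0.078, 0,0,0,0,0,-0.078, 0,0,0,0,0,-0.078]'
python3 -m handwheel '[0,0,0,0,0,-0.078, 0,0,0,0,0,0, 0,0,0,0,0,0]'
python3 - <<'E'
from h import *
s=ctrl.get_state(); x,y,_,_=s["tcp_rot"]; print(s["eef_pos"].round(4),s["qpos"].round(2),2*np.degrees(np.arctan2(y,x))-90)
im,d=shot("top"); cv2.imwrite("pics/t1.png",im); print(blob("top",im,d,(150,170,214,235),(.068,.1)))
E
```

```text
time: 5.83
eef_pos: [0.5539, 0.1844, 0.1664]
tcp_rot: [0.427, 0.904, -0.001, -0.001]
contact_force: [0.6, 0.5, -1.4]
opening: 1.001
finger_force: 0.0
time: 6.25
eef_pos: [0.5859, -0.0046, 0.1664]
tcp_rot: [0.68, 0.733, -0.001, -0.001]
contact_force: [1.1, -0.2, 0.5]
opening: 0.997
finger_force: 0.0
time: 6.67
eef_pos: [0.5987, -0.0794, 0.1661]
tcp_rot: [0.87, 0.493, -0.001, -0.001]
contact_force: [-0.4, 0.5, 1.0]
opening: 1.004
finger_force: 0.0
time: 7.08
eef_pos: [0.5986, -0.0782, 0.1662]
tcp_rot: [0.978, 0.209, -0.001, -0.001]
contact_force: [-0.9, -0.3, 0.4]
opening: 1.0
finger_force: 0.0
time: 7.33
eef_pos: [0.5989, -0.0783, 0.1666]
tcp_rot: [0.988, 0.153, -0.001, -0.001]
contact_force: [-0.0, 0.2, -0.7]
opening: 0.999
finger_force: 0.0
[ 0.5989 -0.0783  0.1666] [-0.3   0.21  1.82  0.    1.11  0.97] -72.35489755668542
{'c': (0.5257, 0.3746), 'size': (51, 49), 'yaw': 89.7, 'z': 0.0758, 'mean': array([0.5269, 0.3742]), 'n': 230}
```

```bash
python3 -m handwheel '[0.007,0,-0.2,0,0,0, 0,0,-0.2,0,0,0, 0,0,-0.15,0,0,0, 0,0,-0.06,0,0,0]' 0.5 30
python3 -m handwheel '[0,0,0,0,0,0, 0,0,0,0,0,0, 0,0,0,0,0,0, 0,0,0,0,0,0, 0,0,0,0,0,0]' 0 30
python3 -m handwheel '[0,0,0,0,0,0, 0,0,0,0,0,0, 0,0,0,0,0,0]'
python3 -m handwheel '[0,0,0,0,0,0.03, 0,0,0,0,0,0.07, 0,0,0,0,0,0.07, 0,0,0,0,0,0.07, 0,0,0,0,0,0.07]'
```

```text
time: 7.72
eef_pos: [0.5979, -0.0777, 0.0719]
tcp_rot: [0.988, 0.153, -0.003, -0.002]
contact_force: [-1.6, -0.6, 0.2]
opening: 0.497
finger_force: 0.0
time: 8.13
eef_pos: [0.6016, -0.0791, 0.0775]
tcp_rot: [0.988, 0.152, 0.001, 0.001]
contact_force: [0.5, -2.9, -2.6]
opening: 0.157
finger_force: 34.1
time: 8.38
eef_pos: [0.6016, -0.0791, 0.0775]
tcp_rot: [0.988, 0.152, 0.001, 0.001]
contact_force: [0.8, -3.4, -0.1]
opening: 0.157
finger_force: 34.5
time: 8.8
eef_pos: [0.6017, -0.0793, 0.0774]
tcp_rot: [0.922, 0.388, 0.001, 0.001]
contact_force: [0.5, -2.4, -2.3]
opening: 0.154
finger_force: 34.5
```

```bash
python3 -m handwheel '[0,0,0,0,0,0.075, 0,0,0,0,0,0.075, 0,0,0,0,0,0.075, 0,0,0,0,0,0.075, 0,0,0,0,0,0.075]'
python3 -m handwheel '[0,0,0,0,0,0.075, 0,0,0,0,0,0.075, 0,0,0,0,0,0.075, 0,0,0,0,0,0.075, 0,0,0,0,0,0.075]'
python3 -m handwheel '[0,0,0,0,0,0.075, 0,0,0,0,0,0.075, 0,0,0,0,0,0.075, 0,0,0,0,0,0.075, 0,0,0,0,0,0.075]'
python3 -m handwheel '[0,0,0,0,0,0.075, 0,0,0,0,0,0.075, 0,0,0,0,0,0.05, 0,0,0,0,0,0.05, 0,0,0,0,0,0.03]'
python3 - <<'E'
from h import *
s=ctrl.get_state(); x,y,_,_=s["tcp_rot"]; print(s["wrist_torque"],(2*np.degrees(np.arctan2(y,x))-90))
E
python3 -m handwheel '[0,0,0,0,0,0.03, 0,0,0,0,0,0.02, 0,0,0,0,0,0.02, 0,0,0,0,0,0.02, 0,0,0,0,0,0]'
python3 - <<'E'
from h import *
s=ctrl.get_state(); x,y,_,_=s["tcp_rot"]; print(s["wrist_torque"],(2*np.degrees(np.arctan2(y,x))-90))
E
```

```text
time: 9.22
eef_pos: [0.6019, -0.0795, 0.0775]
tcp_rot: [0.769, 0.639, 0.001, 0.002]
contact_force: [2.7, -4.2, -1.0]
opening: 0.154
finger_force: 34.5
time: 9.63
eef_pos: [0.6022, -0.0795, 0.0775]
tcp_rot: [0.55, 0.835, 0.0, 0.002]
contact_force: [3.3, -3.7, -3.3]
opening: 0.156
finger_force: 34.4
time: 10.05
eef_pos: [0.6025, -0.0794, 0.0775]
tcp_rot: [0.285, 0.959, -0.0, 0.003]
contact_force: [3.8, -3.4, -3.3]
opening: 0.154
finger_force: 34.3
time: 10.47
eef_pos: [0.6026, -0.0792, 0.0775]
tcp_rot: [0.07, 0.998, -0.001, 0.003]
contact_force: [4.9, -3.1, -2.3]
opening: 0.15
finger_force: 34.3
[-0.47717844 -0.54540552 -0.05471093] 82.00281449494807
time: 10.88
eef_pos: [0.6026, -0.0792, 0.0775]
tcp_rot: [0.0, 1.0, -0.001, 0.003]
contact_force: [4.2, -3.5, -2.5]
opening: 0.157
finger_force: 34.3
[-0.52728069 -0.60245988  0.00823274] 89.96032764567622
```

```bash
cat > st.py <<'E'
from h import *
s=ctrl.get_state(); x,y,_,_=s["tcp_rot"]; print("torque",s["wrist_torque"].round(3),"yaw",round((2*np.degrees(np.arctan2(y,x))-90),2),s["qpos"].round(2))
E
python3 -m handwheel '[0,0,0,0,0,0.02, 0,0,0,0,0,0.02, 0,0,0,0,0,0, 0,0,0,0,0,0]'; python3 st.py
python3 -m handwheel '[0,0,0,0,0,0.02, 0,0,0,0,0,0.02, 0,0,0,0,0,0, 0,0,0,0,0,0]'; python3 st.py
```

```text
time: 11.22
eef_pos: [0.6026, -0.0791, 0.0775]
tcp_rot: [-0.028, 1.0, -0.0, 0.003]
contact_force: [3.2, -2.9, -1.9]
opening: 0.154
finger_force: 40.2
torque [-0.533 -0.645 -0.853] yaw 93.19 [-0.3   0.33  1.86  0.    0.94 -1.93]
time: 11.55
eef_pos: [0.6023, -0.079, 0.0776]
tcp_rot: [-0.059, 0.998, 0.0, 0.002]
contact_force: [4.5, -2.4, 1.0]
opening: 0.156
finger_force: 71.6
torque [-0.479 -0.528 -1.607] yaw 96.72 [-0.3   0.33  1.86  0.    0.94 -1.99]
```

```bash
python3 -m handwheel '[0,0,0,0,0,0, 0,0,0,0,0,0, 0,0,0,0,0,0]' 0.5
python3 -m handwheel '[0,0,0.15,0,0,0, 0,0,0.25,0,0,0, 0,0,0.25,0,0,0, 0,0,0.15,0,0,0]' 1
python3 -m handwheel '[-0.25,0.1,0,0,0,0, -0.25,0.1,0,0,0,0, -0.25,0.1,0,0,0,0, -0.2,0.1,0,0,0,0, 0,0,0,0,0,0]'
python3 - <<'E'
from h import *
im,d=shot("top"); cv2.imwrite("pics/t2.png",im); cv2.imwrite("pics/t2c.png",cv2.resize(im[130:290,140:460],None,fx=2.4,fy=2.4))
T={"carton":(180,230,222,280),"tin1":(300,205,358,265),"tin2":(395,170,460,235),"knob":(312,158,345,192)}
Z={"carton":(.022,.05),"tin1":(.018,.045),"tin2":(.018,.045),"knob":(.07,.1)}
for k in T:
  try: print(k,blob("top",im,d,T[k],Z[k]))
  except Exception as e: print(k,e)
E
```

```text
time: 11.8
eef_pos: [0.5998, -0.0778, 0.0758]
tcp_rot: [-0.064, 0.998, 0.0, -0.001]
contact_force: [0.1, -0.1, 0.1]
opening: 0.5
finger_force: 0.0
time: 12.13
eef_pos: [0.6015, -0.0783, 0.2002]
tcp_rot: [-0.063, 0.998, -0.001, 0.001]
contact_force: [1.1, -0.4, 0.5]
opening: 1.0
finger_force: 0.0
time: 12.55
eef_pos: [0.4518, -0.0154, 0.1936]
tcp_rot: [-0.064, 0.998, 0.001, -0.004]
contact_force: [-0.2, 0.5, -1.9]
opening: 1.002
finger_force: 0.0
carton {'c': (0.359, 0.3079), 'size': (102, 67), 'yaw': 1.8, 'z': 0.0356, 'mean': array([0.3582, 0.3083]), 'n': 743}
tin1 {'c': (0.417, -0.1029), 'size': (79, 57), 'yaw': 33.1, 'z': 0.0295, 'mean': array([ 0.4161, -0.1047]), 'n': 462}
tin2 {'c': (0.5246, -0.3797), 'size': (82, 58), 'yaw': -12.7, 'z': 0.0296, 'mean': array([ 0.5246, -0.3799]), 'n': 476}
knob {'c': (0.5987, -0.0782), 'size': (56, 13), 'yaw': 3.6, 'z': 0.0816, 'mean': array([ 0.5992, -0.0781]), 'n': 81}
```

View pics/t2c.png

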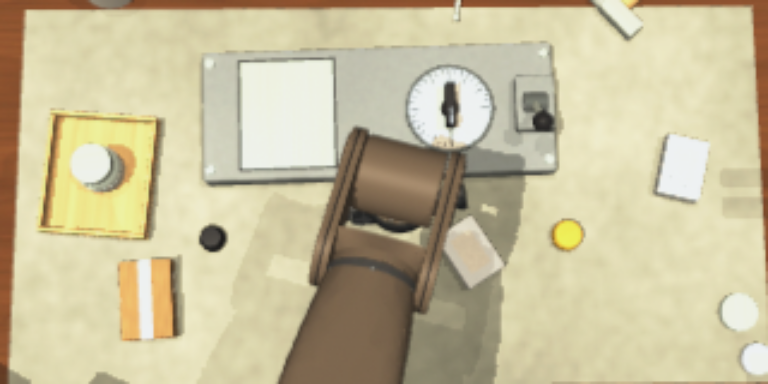

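```bash
python3 -m handwheel '[0.037,0.22,0,0,0,-0.024, 0.037,0.22,0,0,0,-0.024, 0.037,0.22,0,0,0,0, 0.037,0.22,0,0,0,0, 0.037,0.22,0,0,0,0]' 1
python3 -m handwheel '[-0.161,0.211,0,0,0,0, -0.161,0.211,0,0,0,0, -0.161,0.211,0,0,0,0, -0.161,0.211,0,0,0,0, -0.161,0.211,0,0,0,0]'
python3 -m handwheel '[0,0,-0.2,0,0,0, 0,0,-0.2,0,0,0, 0,0,0,0,0,0, 0,0,0,0,0,0]'; python3 st.py
```

```text
time: 13.02
eef_pos: [0.4872, 0.148, 0.1966]
tcp_rot: [-0.025, 1.0, -0.0, 0.0]
contact_force: [0.9, 0.1, 1.6]
opening: 0.997
finger_force: 0.0
time: 13.43
eef_pos: [0.3649, 0.3064, 0.1966]
tcp_rot: [-0.025, 1.0, -0.0, 0.0]
contact_force: [0.9, 1.1, 0.4]
opening: 1.002
finger_force: 0.0
time: 13.77
eef_pos: [0.3647, 0.3045, 0.135]
tcp_rot: [-0.025, 1.0, -0.001, -0.002]
contact_force: [0.3, -0.2, 0.6]
opening: 1.001
finger_force: 0.0
torque [ 0.    -0.058 -0.03 ] yaw 92.86 [ 0.48 -0.03  2.15 -0.    1.02 -1.14]
```

```bash
python3 -m handwheel '[-0.04,0.023,-0.2,0,0,0, 0,0,-0.25,0,0,0, 0,0,-0.2,0,0,0, 0,0,-0.08,0,0,0, 0,0,0,0,0,0]' 1
python3 -m handwheel '[0,0,0,0,0,0, 0,0,0,0,0,0, 0,0,0,0,0,0, 0,0,0,0,0,0, 0,0,0,0,0,0]' 0 50
python3 -m handwheel '[0,0,0,0,0,0, 0,0,0,0,0,0]'; python3 st.py
```

```text
time: 14.18
eef_pos: [0.3592, 0.3073, 0.0254]
tcp_rot: [-0.024, 1.0, -0.001, -0.002]
contact_force: [-0.3, -0.1, 0.1]
opening: 1.0
finger_force: 0.0
time: 14.6
eef_pos: [0.3618, 0.3092, 0.0295]
tcp_rot: [-0.024, 1.0, 0.001, 0.003]
contact_force: [0.6, -1.5, 6.6]
opening: 0.756
finger_force: 57.4
time: 14.77
eef_pos: [0.3618, 0.3092, 0.0295]
tcp_rot: [-0.024, 1.0, 0.001, 0.003]
contact_force: [0.9, -0.4, 7.0]
opening: 0.762
finger_force: 57.4
torque [-0.043 -0.069 -0.03 ] yaw 92.78 [ 0.49  0.16  2.19 -0.    0.78 -1.13]
```

```bash
python3 -m handwheel '[0,0,0.1,0,0,0, 0,0,0.2,0,0,0, 0,0,0.25,0,0,0, 0,0,0.25,0,0,0, 0,0,0.2,0,0,0]' 0 70
python3 -m handwheel '[0.1,-0.075,0,0,0,-0.013, 0.197,-0.1475,0,0,0,0, 0.197,-0.1475,0,0,0,0, 0.197,-0.1475,0,0,0,0, 0.197,-0.1475,0,0,0,0]'
python3 -m handwheel '[0.197,-0.1475,0,0,0,0, 0.197,-0.1475,0,0,0,0, 0.197,-0.1475,0,0,0,0, 0.1,-0.075,0,0,0,0, 0,0,0,0,0,0]'
python3 -m handwheel '[0,0,-0.2,0,0,0, 0,0,-0.1,0,0,0, 0,0,0,0,0,0, 0,0,0,0,0,0]';python3 st.py
python3 - <<'E'
from h import *
im,d=shot("scene"); cv2.imwrite("pics/s2.png",cv2.resize(im[100:300,260:560],None,fx=2.4,fy=2.4))
E
```

```text
time: 15.18
eef_pos: [0.3593, 0.3082, 0.1797]
tcp_rot: [-0.024, 1.0, 0.001, 0.001]
contact_force: [1.5, 0.1, -2.6]
opening: 0.756
finger_force: 81.0
time: 15.6
eef_pos: [0.4931, 0.2073, 0.1771]
tcp_rot: [-0.014, 1.0, 0.0, 0.0]
contact_force: [1.0, 0.0, -2.4]
opening: 0.755
finger_force: 81.0
time: 16.02
eef_pos: [0.5989, 0.1277, 0.177]
tcp_rot: [-0.012, 1.0, -0.0, 0.001]
contact_force: [-0.4, 0.0, -1.6]
opening: 0.752
finger_force: 81.0
time: 16.35
eef_pos: [0.5944, 0.1312, 0.1306]
tcp_rot: [-0.014, 1.0, 0.0, -0.002]
contact_force: [0.2, -0.4, -1.7]
opening: 0.758
finger_force: 80.9
torque [0.036 0.006 0.008] yaw 91.65 [ 0.05  0.27  1.83  0.    1.05 -1.55]
```

View pics/s2.png

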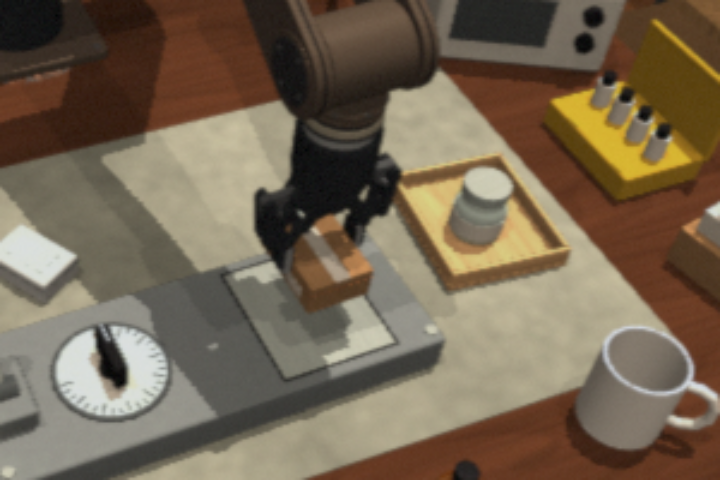

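Carton is held level over the platform (crop (330,265)), jar stands upright in the tray (483,205). Placing.

```bash
python3 -m handwheel '[0.013,0,-0.15,0,0,0, 0,0,-0.12,0,0,0, 0,0,-0.07,0,0,0, 0,0,-0.03,0,0,0, 0,0,0,0,0,0]'
python3 -m handwheel '[0,0,-0.015,0,0,0, 0,0,0,0,0,0, 0,0,0,0,0,0]'
```

```text
time: 16.82
eef_pos: [0.5977, 0.131, 0.0761]
tcp_rot: [-0.014, 1.0, -0.0, -0.0]
contact_force: [-0.1, 1.0, -2.7]
opening: 0.757
finger_force: 81.0
time: 17.07
eef_pos: [0.5989, 0.1308, 0.0753]
tcp_rot: [-0.014, 1.0, 0.0, 0.001]
contact_force: [-0.6, -0.4, -1.7]
opening: 0.755
finger_force: 81.0
```

```bash
python3 -m handwheel '[0,0,-0.012,0,0,0, 0,0,0,0,0,0, 0,0,0,0,0,0]'
python3 -m handwheel '[0,0,-0.006,0,0,0, 0,0,0,0,0,0]'
python3 -m handwheel '[0,0,0,0,0,0, 0,0,0,0,0,0, 0,0,0,0,0,0, 0,0,0,0,0,0]' 1
python3 -m handwheel '[0,0,0.15,0,0,0, 0,0,0.25,0,0,0, 0,0,0.25,0,0,0, 0,0,0.15,0,0,0]'
python3 -m handwheel '[-0.14,-0.22,0,0,0,0, -0.14,-0.22,0,0,0,0, -0.14,-0.22,0,0,0,0, -0.1,-0.22,0,0,0,0, -0.1,-0.22,0,0,0,0]'; python3 st.py
python3 - <<'E'
from h import *
im,d=shot("top"); cv2.imwrite("pics/t3.png",im)
T={"carton":(225,145,290,215),"tin1":(300,205,358,265),"tin2":(395,170,460,235)}
Z={"carton":(.065,.1),"tin1":(.018,.045),"tin2":(.018,.045)}
for k in T:
  try: print(k,blob("top",im,d,T[k],Z[k]))
  except Exception as e: print(k,e)
E
```

```text
time: 17.32
eef_pos: [0.5991, 0.1309, 0.0738]
tcp_rot: [-0.014, 1.0, 0.0, 0.001]
contact_force: [-1.5, -0.7, 4.5]
opening: 0.755
finger_force: 81.8
time: 17.48
eef_pos: [0.5991, 0.1308, 0.0738]
tcp_rot: [-0.014, 1.0, 0.0, 0.001]
contact_force: [-3.7, -1.4, 8.3]
opening: 0.754
finger_force: 82.2
time: 17.82
eef_pos: [0.5979, 0.1307, 0.071]
tcp_rot: [-0.014, 1.0, -0.0, -0.0]
contact_force: [-0.0, 0.3, 0.1]
opening: 0.996
finger_force: 0.0
time: 18.15
eef_pos: [0.5995, 0.1309, 0.1953]
tcp_rot: [-0.014, 1.0, 0.0, 0.002]
contact_force: [0.9, -0.6, 1.8]
opening: 0.995
finger_force: 0.0
time: 18.57
eef_pos: [0.5038, -0.0352, 0.1911]
tcp_rot: [-0.015, 1.0, -0.0, -0.0]
contact_force: [0.2, -0.2, 0.1]
opening: 0.996
finger_force: 0.0
torque [ 0.001 -0.002  0.018] yaw 91.67 [-0.27 -0.03  2.04 -0.    1.13 -1.87]
carton {'c': (0.5952, 0.1308), 'size': (103, 67), 'yaw': 2.7, 'z': 0.0793, 'mean': array([0.5947, 0.1307]), 'n': 730}
tin1 {'c': (0.417, -0.1028), 'size': (79, 56), 'yaw': 32.9, 'z': 0.0296, 'mean': array([ 0.4153, -0.1065]), 'n': 434}
tin2 {'c': (0.5246, -0.3796), 'size': (82, 58), 'yaw': -12.7, 'z': 0.0297, 'mean': array([ 0.5246, -0.3798]), 'n': 478}
```

```bash
python3 -m handwheel '[-0.114,-0.09,0,0,0,0.07, -0.114,-0.09,0,0,0,0.07, -0.114,-0.09,0,0,0,0.07, -0.114,-0.09,0,0,0,0.07, -0.114,-0.09,0,0,0,0.068]'
python3 -m handwheel '[0,0,-0.25,0,0,0, 0,0,-0.2,0,0,0, 0,0,-0.1,0,0,0, 0,0,0,0,0,0, 0,0,0,0,0,0]'; python3 st.py
```

```text
time: 19.03
eef_pos: [0.4186, -0.1022, 0.1911]
tcp_rot: [-0.286, 0.958, 0.0, -0.0]
contact_force: [-0.1, -0.3, 0.4]
opening: 1.002
finger_force: 0.0
time: 19.45
eef_pos: [0.419, -0.1015, 0.1082]
tcp_rot: [-0.284, 0.959, 0.001, -0.001]
contact_force: [0.1, -0.1, -0.1]
opening: 0.998
finger_force: 0.0
torque [-0.007 -0.071 -0.034] yaw 122.94 [-0.47 -0.09  2.27  0.    0.97 -2.62]
```

```bash
python3 -m handwheel '[-0.01,-0.008,-0.2,0,0,0, 0,0,-0.2,0,0,0, 0,0,-0.11,0,0,0, 0,0,-0.05,0,0,0, 0,0,0,0,0,0]'; python3 st.py
python3 -m handwheel '[0,0,0,0,0,0, 0,0,0,0,0,0, 0,0,0,0,0,0, 0,0,0,0,0,0, 0,0,0,0,0,0]' 0 60
python3 -m handwheel '[0,0,0,0,0,0, 0,0,0,0,0,0, 0,0,0,0,0,0]'; python3 st.py
```

```text
time: 19.87
eef_pos: [0.4181, -0.1029, 0.0246]
tcp_rot: [-0.284, 0.959, 0.0, -0.0]
contact_force: [0.3, -0.7, -0.3]
opening: 0.999
finger_force: 0.0
torque [ 0.031  0.027 -0.007] yaw 122.96 [-0.48  0.08  2.29 -0.    0.77 -2.62]
time: 20.28
eef_pos: [0.42, -0.1038, 0.027]
tcp_rot: [-0.284, 0.959, -0.002, 0.002]
contact_force: [0.3, -0.3, 6.1]
opening: 0.64
finger_force: 65.3
time: 20.53
eef_pos: [0.42, -0.1038, 0.027]
tcp_rot: [-0.284, 0.959, -0.001, 0.002]
contact_force: [-0.1, 0.4, 6.4]
opening: 0.64
finger_force: 65.3
torque [ 0.204  0.156 -0.003] yaw 122.95 [-0.48  0.08  2.29  0.    0.77 -2.62]
```

```bash
python3 -m handwheel '[0,0,0.1,0,0,0, 0,0,0.2,0,0,0, 0,0,0.25,0,0,0, 0,0,0.25,0,0,0, 0,0,0.3,0,0,0]' 0 80
python3 -m handwheel '[0.074,0.098,0,0,0,-0.0696, 0.148,0.195,0,0,0,-0.0696, 0.148,0.195,0,0,0,-0.0696, 0.148,0.195,0,0,0,-0.0696, 0.148,0.195,0,0,0,-0.0696]'
python3 -m handwheel '[0.148,0.195,0,0,0,0, 0.148,0.195,0,0,0,0, 0.148,0.195,0,0,0,0, 0.074,0.098,0,0,0,0, 0,0,0,0,0,0]'
python3 -m handwheel '[0,0,-0.1,0,0,0, 0,0,-0.05,0,0,0, 0,0,0,0,0,0, 0,0,0,0,0,0]';python3 st.py
python3 - <<'E'
from h import *
im,d=shot("scene"); cv2.imwrite("pics/s3.png",cv2.resize(im[100:300,140:560],None,fx=1.8,fy=1.8))
E
```

```text
time: 20.95
eef_pos: [0.4169, -0.1023, 0.1874]
tcp_rot: [-0.284, 0.959, 0.001, -0.001]
contact_force: [1.1, -0.0, -2.4]
opening: 0.636
finger_force: 87.2
time: 21.37
eef_pos: [0.5173, 0.0286, 0.187]
tcp_rot: [-0.014, 1.0, -0.0, 0.0]
contact_force: [0.3, -0.3, -0.8]
opening: 0.638
finger_force: 87.3
time: 21.78
eef_pos: [0.5959, 0.1325, 0.1867]
tcp_rot: [-0.019, 1.0, 0.001, 0.001]
contact_force: [-0.8, -0.7, -1.3]
opening: 0.636
finger_force: 87.3
time: 22.12
eef_pos: [0.5934, 0.1289, 0.1631]
tcp_rot: [-0.017, 1.0, -0.0, -0.001]
contact_force: [1.0, -0.3, -0.9]
opening: 0.633
finger_force: 87.3
torque [-0.039  0.004 -0.054] yaw 91.93 [ 0.05  0.23  1.82 -0.    1.1  -1.56]
```

View pics/s3.png

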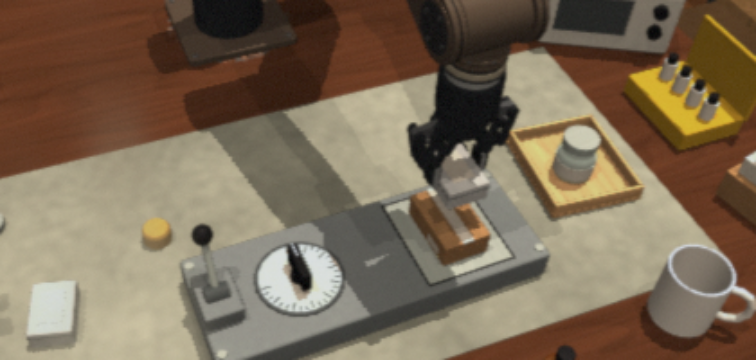

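Tin is level above the carton (crop (462,178)). Placing.

```bash
python3 -m handwheel '[0.02,0.01,-0.15,0,0,0, 0,0,-0.1,0,0,0, 0,0,-0.06,0,0,0, 0,0,-0.03,0,0,0, 0,0,0,0,0,0]'
python3 -m handwheel '[0,0,-0.015,0,0,0, 0,0,0,0,0,0, 0,0,0,0,0,0]'
python3 -m handwheel '[0,0,-0.01,0,0,0, 0,0,0,0,0,0, 0,0,0,0,0,0]'
```

```text
time: 22.58
eef_pos: [0.5969, 0.1307, 0.1124]
tcp_rot: [-0.017, 1.0, -0.0, -0.001]
contact_force: [0.8, -0.4, -1.1]
opening: 0.633
finger_force: 87.4
time: 22.83
eef_pos: [0.5981, 0.131, 0.1118]
tcp_rot: [-0.017, 1.0, 0.0, 0.001]
contact_force: [0.2, 0.5, -1.6]
opening: 0.632
finger_force: 87.4
time: 23.08
eef_pos: [0.5976, 0.1311, 0.1095]
tcp_rot: [-0.017, 1.0, 0.0, 0.0]
contact_force: [-0.4, 0.2, -2.0]
opening: 0.637
finger_force: 87.4
```

```bash
python3 -m handwheel '[0,0,-0.01,0,0,0, 0,0,0,0,0,0, 0,0,0,0,0,0]'
python3 -m handwheel '[0,0,-0.007,0,0,0, 0,0,0,0,0,0, 0,0,0,0,0,0]'
```

```text
time: 23.33
eef_pos: [0.5974, 0.131, 0.1076]
tcp_rot: [-0.017, 1.0, -0.0, -0.0]
contact_force: [0.6, 0.5, -0.7]
opening: 0.635
finger_force: 87.4
time: 23.58
eef_pos: [0.5977, 0.131, 0.1073]
tcp_rot: [-0.017, 1.0, -0.0, 0.0]
contact_force: [-1.6, -0.6, 2.7]
opening: 0.636
finger_force: 87.6
```

```bash
python3 -m handwheel '[0,0,0,0,0,0, 0,0,0,0,0,0, 0,0,0,0,0,0, 0,0,0,0,0,0]' 1
python3 -m handwheel '[0,0,0.15,0,0,0, 0,0,0.25,0,0,0, 0,0,0.25,0,0,0, 0,0,0.25,0,0,0, 0,0,0,0,0,0]'
python3 -m handwheel '[-0.14,-0.22,0,0,0,-0.04, -0.14,-0.22,0,0,0,-0.04, -0.1,-0.24,0,0,0,-0.04, -0.1,-0.24,0,0,0,-0.04, -0.1,-0.24,0,0,0,0]'; python3 st.py
python3 - <<'E'
from h import *
im,d=shot("top"); cv2.imwrite("pics/t4.png",im)
T={"carton":(225,145,290,215),"tin1":(225,145,290,215),"tin2":(395,170,460,235)}
Z={"carton":(.065,.096),"tin1":(.1,.13),"tin2":(.018,.045)}
for k in T:
  try: print(k,blob("top",im,d,T[k],Z[k]))
  except Exception as e: print(k,e)
E
```

```text
time: 23.92
eef_pos: [0.5976, 0.131, 0.1067]
tcp_rot: [-0.017, 1.0, 0.0, 0.0]
contact_force: [-0.2, 0.7, 0.8]
opening: 1.0
finger_force: 0.0
time: 24.33
eef_pos: [0.6018, 0.1313, 0.2523]
tcp_rot: [-0.017, 1.0, 0.0, 0.009]
contact_force: [1.8, -0.4, 2.2]
opening: 1.003
finger_force: 0.0
time: 24.75
eef_pos: [0.5095, -0.0441, 0.2417]
tcp_rot: [0.109, 0.994, -0.0, 0.0]
contact_force: [0.0, -0.6, 0.5]
opening: 0.995
finger_force: 0.0
torque [-0.026 -0.017  0.045] yaw 77.5 [-0.28 -0.07  1.98 -0.    1.23 -1.64]
carton {'c': (0.5953, 0.1307), 'size': (103, 67), 'yaw': 2.7, 'z': 0.0795, 'mean': array([0.5812, 0.1215]), 'n': 215}
tin1 {'c': (0.5942, 0.1308), 'size': (80, 56), 'yaw': 0.7, 'z': 0.1094, 'mean': array([0.5944, 0.1315]), 'n': 509}
tin2 {'c': (0.5243, -0.3798), 'size': (82, 57), 'yaw': -13.3, 'z': 0.0297, 'mean': array([ 0.5244, -0.3799]), 'n': 475}
```

```bash
python3 -m handwheel '[0.011,-0.249,0,0,0,-0.006, 0.011,-0.249,0,0,0,0, 0.011,-0.249,0,0,0,0, 0.011,-0.249,0,0,0,0, 0.011,-0.249,0,0,0,0]'
python3 -m handwheel '[0.011,-0.249,0,0,0,0, 0.011,-0.249,0,0,0,0, 0.011,-0.249,0,0,0,0, 0.011,-0.249,0,0,0,0, 0,0,-0.25,0,0,0]'
python3 -m handwheel '[0,0,-0.25,0,0,0, 0,0,-0.25,0,0,0, 0,0,-0.15,0,0,0, 0,0,0,0,0,0, 0,0,0,0,0,0]'; python3 st.py
```

```text
time: 25.22
eef_pos: [0.5186, -0.2315, 0.2417]
tcp_rot: [0.113, 0.994, -0.0, 0.0]
contact_force: [0.9, -0.3, -0.1]
opening: 1.003
finger_force: 0.0
time: 25.63
eef_pos: [0.5283, -0.3891, 0.2132]
tcp_rot: [0.115, 0.993, -0.007, 0.007]
contact_force: [0.5, 0.3, 1.1]
opening: 0.998
finger_force: 0.0
time: 26.05
eef_pos: [0.5246, -0.3784, 0.1051]
tcp_rot: [0.113, 0.994, 0.001, -0.001]
contact_force: [0.1, -0.2, 0.4]
opening: 1.002
finger_force: 0.0
torque [-0.034  0.009 -0.014] yaw 77.03 [-0.78  0.38  1.75  0.    1.02 -2.13]
```

```bash
python3 -m handwheel '[0,-0.009,-0.2,0,0,0, 0,0,-0.18,0,0,0, 0,0,-0.11,0,0,0, 0,0,-0.05,0,0,0, 0,0,0,0,0,0]'
python3 -m handwheel '[0,0,0,0,0,0, 0,0,0,0,0,0, 0,0,0,0,0,0, 0,0,0,0,0,0, 0,0,0,0,0,0]' 0 60
python3 -m handwheel '[0,0,0,0,0,0, 0,0,0,0,0,0, 0,0,0,0,0,0]'; python3 st.py
```

```text
time: 26.47
eef_pos: [0.5257, -0.3807, 0.0262]
tcp_rot: [0.113, 0.994, -0.0, 0.0]
contact_force: [-0.0, 0.8, 0.4]
opening: 1.002
finger_force: 0.0
time: 26.88
eef_pos: [0.527, -0.382, 0.0289]
tcp_rot: [0.113, 0.994, -0.002, 0.002]
contact_force: [-0.8, -0.0, 6.3]
opening: 0.638
finger_force: 67.4
time: 27.13
eef_pos: [0.527, -0.382, 0.0289]
tcp_rot: [0.113, 0.994, -0.002, 0.002]
contact_force: [-0.1, 0.2, 7.0]
opening: 0.64
finger_force: 67.4
torque [0.115 0.047 0.044] yaw 77.04 [-0.78  0.49  1.76  0.    0.89 -2.13]
```

```bash
python3 -m handwheel '[0,0,0.1,0,0,0, 0,0,0.2,0,0,0, 0,0,0.25,0,0,0, 0,0,0.25,0,0,0, 0,0,0.25,0,0,0]' 0 80
python3 -m handwheel '[0,0,0.25,0,0,0, 0,0,0.2,0,0,0, 0.018,0.13,0,0,0,0.0405, 0.036,0.263,0,0,0,0.0405, 0.036,0.263,0,0,0,0.0405]'
python3 -m handwheel '[0.036,0.263,0,0,0,0.0405, 0.036,0.263,0,0,0,0, 0.036,0.263,0,0,0,0, 0.036,0.263,0,0,0,0, 0.036,0.263,0,0,0,0]'
python3 -m handwheel '[0.036,0.263,0,0,0,0, 0.036,0.263,0,0,0,0, 0.036,0.263,0,0,0,0, 0.036,0.263,0,0,0,0, 0.036,0.263,0,0,0,0]'
python3 -m handwheel '[0.018,0.13,0,0,0,0, 0,0,0,0,0,0, 0,0,0,0,0,0, 0,0,0,0,0,0]'; python3 st.py
```

```text
time: 27.55
eef_pos: [0.5246, -0.3797, 0.1848]
tcp_rot: [0.113, 0.994, 0.001, -0.001]
contact_force: [0.8, -1.9, -1.8]
opening: 0.628
finger_force: 87.0
time: 27.97
eef_pos: [0.5383, -0.2818, 0.2521]
tcp_rot: [0.018, 1.0, -0.0, 0.001]
contact_force: [1.1, 0.4, -2.4]
opening: 0.632
finger_force: 87.1
time: 28.38
eef_pos: [0.565, -0.0827, 0.2511]
tcp_rot: [-0.014, 1.0, 0.0, -0.0]
contact_force: [0.9, -0.1, -2.6]
opening: 0.63
finger_force: 87.1
time: 28.8
eef_pos: [0.592, 0.1144, 0.2511]
tcp_rot: [-0.014, 1.0, -0.0, -0.0]
contact_force: [0.9, -0.2, -1.7]
opening: 0.632
finger_force: 87.1
time: 29.13
eef_pos: [0.595, 0.1313, 0.2507]
tcp_rot: [-0.014, 1.0, -0.0, -0.0]
contact_force: [0.7, -0.2, -2.2]
opening: 0.636
finger_force: 87.1
torque [-0.027 -0.052  0.005] yaw 91.61 [ 0.05  0.14  1.74 -0.    1.26 -1.55]
```

```bash
python3 -m handwheel '[0.013,0,-0.2,0,0,0, 0,0,-0.2,0,0,0, 0,0,-0.17,0,0,0, 0,0,0,0,0,0, 0,0,0,0,0,0]';python3 st.py
python3 - <<'E'
from h import *
im,d=shot("scene"); cv2.imwrite("pics/s4.png",cv2.resize(im[100:300,140:560],None,fx=1.8,fy=1.8))
E
```

```text
time: 29.55
eef_pos: [0.5963, 0.1304, 0.1637]
tcp_rot: [-0.013, 1.0, -0.0, -0.002]
contact_force: [1.5, -0.3, -1.2]
opening: 0.633
finger_force: 87.0
torque [-0.037 -0.04  -0.012] yaw 91.5 [ 0.05  0.23  1.81 -0.    1.11 -1.55]
```

View pics/s4.png

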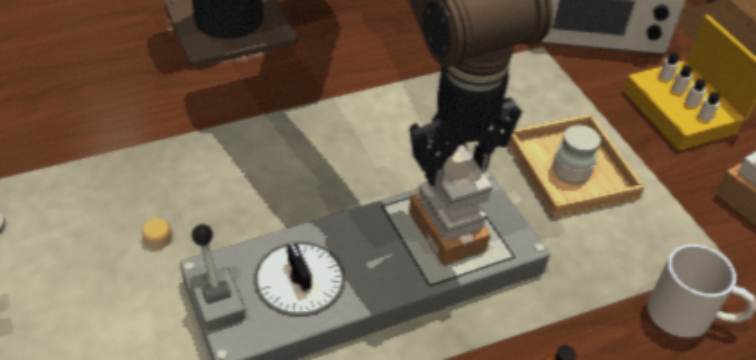

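The second tin hovers squarely over the column (crop (462,178)); lowering gently.

```bash
python3 -m handwheel '[0.006,0.002,-0.07,0,0,0, 0,0,-0.05,0,0,0, 0,0,-0.03,0,0,0, 0,0,0,0,0,0, 0,0,0,0,0,0]'
python3 -m handwheel '[0,0,-0.01,0,0,0, 0,0,0,0,0,0, 0,0,0,0,0,0]'
python3 -m handwheel '[0,0,-0.01,0,0,0, 0,0,0,0,0,0, 0,0,0,0,0,0]'
```

```text
time: 30.02
eef_pos: [0.5982, 0.1323, 0.1426]
tcp_rot: [-0.014, 1.0, -0.0, -0.0]
contact_force: [0.1, -0.2, -1.2]
opening: 0.636
finger_force: 87.2
time: 30.27
eef_pos: [0.5986, 0.1323, 0.1416]
tcp_rot: [-0.014, 1.0, 0.0, 0.0]
contact_force: [-0.3, 0.1, -2.0]
opening: 0.637
finger_force: 87.2
time: 30.52
eef_pos: [0.5983, 0.1322, 0.1397]
tcp_rot: [-0.014, 1.0, -0.0, -0.0]
contact_force: [-0.7, 0.4, -1.8]
opening: 0.632
finger_force: 87.2
```

```bash
python3 -m handwheel '[0,0,-0.008,0,0,0, 0,0,0,0,0,0, 0,0,0,0,0,0]'
python3 -m handwheel '[0,0,-0.006,0,0,0, 0,0,0,0,0,0, 0,0,0,0,0,0]'
```

```text
time: 30.77
eef_pos: [0.5986, 0.1322, 0.1392]
tcp_rot: [-0.014, 1.0, -0.0, 0.0]
contact_force: [-2.3, -0.0, 1.1]
opening: 0.632
finger_force: 87.4
time: 31.02
eef_pos: [0.5987, 0.1323, 0.1391]
tcp_rot: [-0.014, 1.0, -0.0, 0.0]
contact_force: [-4.1, -0.1, 5.0]
opening: 0.634
finger_force: 88.0
```

```bash
python3 -m handwheel '[0,0,0,0,0,0, 0,0,0,0,0,0, 0,0,0,0,0,0, 0,0,0,0,0,0]' 1
python3 -m handwheel '[0,0,0.15,0,0,0, 0,0,0.25,0,0,0, 0,0,0.25,0,0,0, 0,0,0.15,0,0,0, 0,0,0,0,0,0]'
python3 -m handwheel '[-0.088,-0.237,0,0,0,0, -0.088,-0.237,0,0,0,0, -0.088,-0.237,0,0,0,0, -0.088,-0.237,0,0,0,0, -0.088,-0.237,0,0,0,0]'
python3 -m handwheel '[-0.088,-0.237,0,0,0,0, -0.088,-0.237,0,0,0,0, -0.088,-0.237,0,0,0,0, -0.088,-0.237,0,0,0,0, 0,0,0,0,0,0]' 0 30; python3 st.py
python3 - <<'E'
from h import *
im,d=shot("top"); cv2.imwrite("pics/t5.png",im); cv2.imwrite("pics/t5c.png",cv2.resize(im[130:290,140:460],None,fx=2.4,fy=2.4))
T={"carton":(225,145,290,215),"tin1":(225,145,290,215),"tin2":(225,145,290,215),"lever":(350,160,376,195),"knob":(312,158,345,192),"jar":(150,170,214,235)}
Z={"carton":(.065,.096),"tin1":(.1,.126),"tin2":(.13,.16),"lever":(.11,.16),"knob":(.07,.1),"jar":(.068,.1)}
for k in T:
  try: print(k,blob("top",im,d,T[k],Z[k]))
  except Exception as e: print(k,e)
E
```

```text
time: 31.35
eef_pos: [0.5984, 0.1322, 0.1375]
tcp_rot: [-0.014, 1.0, 0.0, 0.0]
contact_force: [-0.1, -0.5, -0.2]
opening: 1.004
finger_force: 0.0
time: 31.77
eef_pos: [0.6016, 0.1325, 0.2656]
tcp_rot: [-0.014, 1.0, 0.0, 0.007]
contact_force: [0.7, 0.2, 0.9]
opening: 0.999
finger_force: 0.0
time: 32.18
eef_pos: [0.5313, -0.0467, 0.2567]
tcp_rot: [-0.014, 1.0, 0.0, -0.0]
contact_force: [1.5, -0.3, -0.2]
opening: 1.002
finger_force: 0.0
time: 32.6
eef_pos: [0.4775, -0.1927, 0.2569]
tcp_rot: [-0.011, 1.0, -0.001, -0.001]
contact_force: [0.4, -0.1, 0.4]
opening: 0.3
finger_force: 0.0
torque [ 0.037 -0.008  0.005] yaw 91.25 [-0.58 -0.08  1.96 -0.    1.26 -2.17]
carton {'c': (0.5945, 0.1307), 'size': (102, 67), 'yaw': 2.6, 'z': 0.0795, 'mean': array([0.5733, 0.1188]), 'n': 188}
tin1 {'c': (0.5608, 0.1236), 'size': (61, 28), 'yaw': -59.2, 'z': 0.1103, 'mean': array([0.5623, 0.1226]), 'n': 58}
tin2 {'c': (0.5967, 0.1336), 'size': (78, 55), 'yaw': 0.4, 'z': 0.1395, 'mean': array([0.5969, 0.1322]), 'n': 517}
lever {'c': (0.5708, -0.1761), 'size': (7, 1), 'yaw': -27.3, 'z': 0.1424, 'mean': array([ 0.5705, -0.1762]), 'n': 3}
knob {'c': (0.5988, -0.0778), 'size': (56, 14), 'yaw': 3.6, 'z': 0.0821, 'mean': array([ 0.5998, -0.078 ]), 'n': 82}
jar {'c': (0.5258, 0.3745), 'size': (52, 49), 'yaw': 89.7, 'z': 0.0755, 'mean': array([0.5268, 0.3744]), 'n': 229}
```

View pics/t5c.png

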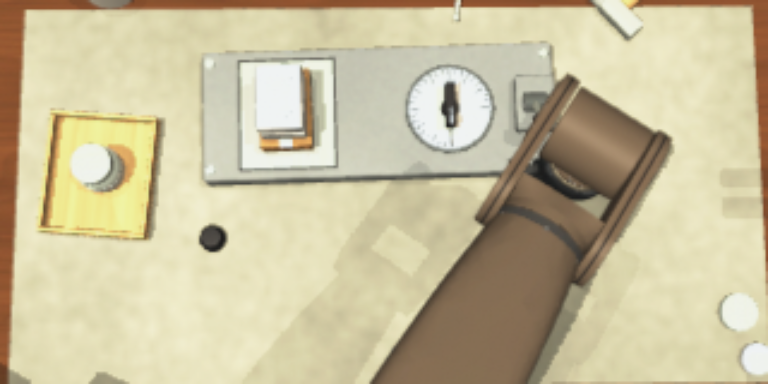

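Column stands squarely on the platform (crop (285,105)), the pointer faces -x, the jar is in the tray (92,165). Now the lever.

```bash
python3 -m handwheel '[0,0.035,-0.2,0,0,0, 0,0,-0.25,0,0,0, 0,0,-0.25,0,0,0, 0,0,-0.11,0,0,0, 0,0,0,0,0,0]' 0
python3 -m handwheel '[0.13,0,0,0,0,0, 0.13,0,0,0,0,0, 0.13,0,0,0,0,0, 0,0,0,0,0,0, 0,0,0,0,0,0]'
python3 -m handwheel '[0.08,0,0,0,0,0, 0.08,0,0,0,0,0, 0.08,0,0,0,0,0, 0.08,0,0,0,0,0, 0,0,0,0,0,0]'
python3 -m handwheel '[0.06,0,0,0,0,0, 0.06,0,0,0,0,0, 0.03,0,0,0,0,0, 0,0,0,0,0,0]'
```

```text
time: 33.07
eef_pos: [0.4765, -0.1791, 0.1302]
tcp_rot: [-0.015, 1.0, 0.003, -0.005]
contact_force: [-0.7, 0.2, -0.0]
opening: -0.004
finger_force: 0.0
time: 33.48
eef_pos: [0.5394, -0.182, 0.1374]
tcp_rot: [-0.015, 1.0, -0.0, 0.001]
contact_force: [-0.7, -0.3, 0.1]
opening: 0.002
finger_force: 0.0
time: 33.9
eef_pos: [0.587, -0.1823, 0.1372]
tcp_rot: [-0.014, 1.0, -0.0, 0.001]
contact_force: [-0.1, -0.7, 0.6]
opening: -0.002
finger_force: 0.0
time: 34.23
eef_pos: [0.6092, -0.1825, 0.1362]
tcp_rot: [-0.014, 1.0, -0.0, 0.0]
contact_force: [-0.3, -0.1, 0.6]
opening: -0.001
finger_force: 0.0
```

```bash
python3 -m handwheel '[0.03,-0.02,0,0,0,0, 0.03,0,0,0,0,0, 0,0,0,0,0,0, 0,0,0,0,0,0]'
python3 -m handwheel '[0.03,0,0,0,0,0, 0,0,0,0,0,0, 0,0,0,0,0,0]'
python3 - <<'E'
from h import *
im,d=shot("scene"); cv2.imwrite("pics/s5.png",cv2.resize(im[180:310,200:400],None,fx=3,fy=3))
E
```

```text
time: 34.57
eef_pos: [0.6179, -0.1857, 0.1362]
tcp_rot: [-0.014, 1.0, -0.0, 0.0]
contact_force: [0.8, -0.6, 1.3]
opening: 0.001
finger_force: 0.0
time: 34.82
eef_pos: [0.6193, -0.1857, 0.1358]
tcp_rot: [-0.014, 1.0, 0.0, -0.005]
contact_force: [-9.4, -0.3, 4.3]
opening: -0.001
finger_force: 5.1
```

View pics/s5.png

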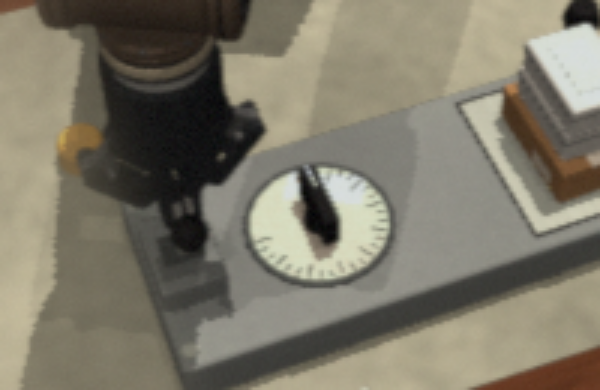

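The ball (crop (188,235)) has gone over and the force jumped to 9 N where the stop is expected. Backing off and checking everything.

```bash
python3 -m handwheel '[-0.1,0,0,0,0,0, -0.25,0,0.05,0,0,0, -0.25,0,0.2,0,0,0, -0.25,-0.1,0.2,0,0,0, -0.1,-0.2,0.2,0,0,0]'
python3 -m handwheel '[0,-0.25,0.1,0,0,0, 0,-0.25,0,0,0,0, 0,-0.25,0,0,0,0, 0,-0.2,0,0,0,0, 0,0,0,0,0,0]'
python3 - <<'E'
from h import *
im,d=shot("top")
T={"carton":(225,145,290,215),"tin2":(225,145,290,215),"lever":(345,140,385,205),"knob":(312,158,345,192),"jar":(150,170,214,235),"loupe":(218,220,240,240),"pot":(365,218,388,238)}
Z={"carton":(.065,.096),"tin2":(.13,.16),"lever":(.115,.16),"knob":(.07,.1),"jar":(.068,.1),"loupe":(.012,.04),"pot":(.014,.04)}
for k in T:
  try: print(k,blob("top",im,d,T[k],Z[k]))
  except Exception as e: print(k,e)
im,d=shot("scene"); cv2.imwrite("pics/s6.png",cv2.resize(im[100:320,180:520],None,fx=2.2,fy=2.2))
print(blob("scene",im,d,(230,200,300,300),(.115,.16)), ctrl.get_state()["contact_force"])
E
```

```text
time: 35.28
eef_pos: [0.4886, -0.2227, 0.2211]
tcp_rot: [-0.015, 1.0, 0.002, -0.002]
contact_force: [1.5, -1.2, -0.3]
opening: 0.002
finger_force: 0.0
time: 35.7
eef_pos: [0.4916, -0.3736, 0.2379]
tcp_rot: [-0.012, 1.0, -0.002, 0.001]
contact_force: [-0.4, 0.8, -0.0]
opening: 0.004
finger_force: 0.0
carton {'c': (0.5946, 0.1307), 'size': (102, 67), 'yaw': 2.4, 'z': 0.0794, 'mean': array([0.574, 0.119]), 'n': 187}
tin2 {'c': (0.5954, 0.1336), 'size': (81, 55), 'yaw': 0.4, 'z': 0.1395, 'mean': array([0.5966, 0.1324]), 'n': 521}
lever {'c': (0.6377, -0.1856), 'size': (31, 24), 'yaw': 24.9, 'z': 0.1442, 'mean': array([ 0.6392, -0.1841]), 'n': 68}
knob {'c': (0.5987, -0.0778), 'size': (56, 14), 'yaw': 3.6, 'z': 0.0815, 'mean': array([ 0.5995, -0.078 ]), 'n': 83}
jar {'c': (0.5257, 0.3745), 'size': (51, 49), 'yaw': 89.7, 'z': 0.0759, 'mean': array([0.5266, 0.3743]), 'n': 229}
loupe {'c': (0.4363, 0.2282), 'size': (31, 28), 'yaw': 1.0, 'z': 0.0207, 'mean': array([0.4376, 0.229 ]), 'n': 81}
pot {'c': (0.4394, -0.2283), 'size': (37, 37), 'yaw': -1.4, 'z': 0.0252, 'mean': array([ 0.4387, -0.2285]), 'n': 131}
{'c': (0.6494, -0.1857), 'size': (30, 24), 'yaw': -16.4, 'z': 0.142, 'mean': array([ 0.6501, -0.1857]), 'n': 130} [-0.10474067  0.96118859 -0.09184687]
```

View pics/s6.png

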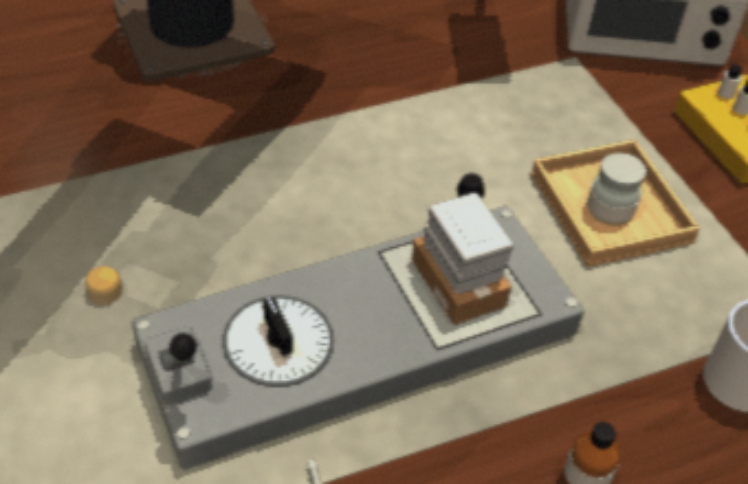

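The lever ball is now at x ≈ 0.639 m, about 0.97 rad. The column, jar, knob and bystanders are all where they should be. In the picture the column is at (465,255), the jar at (615,190) and the ball at (182,347). Handing in.

```bash
python3 -c "
from plant import ctrl
print(ctrl.sign_off())"
```

```text
the job is handed in; nothing more can be done
None
```

I handed the job in at about 36 s of the 210 s allowed, but the hand-in returned no verdict; my last camera check showed the jar upright in the tray, the knob at zero, one carton and two tins (all that were there) stacked square on the platform, the lever at its far stop, and the loupe and screw pot unmoved.

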